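# Unlatch the serving case and seat its board

## Task

Turn the brass latch of the serving case a quarter turn clockwise (seen from above) to free the lid, then stand the lid up open so that it stays. Lower the holed serving board into the case, without dropping it, so that its two holes go over the two brass pins and it rests flat on the case floor; leave the mug, pepper mill and jar where they stand.

Things in the scene. Friction and masses are not known exactly. Their poses are not given: they have to be found in the camera images.
- case: Oak serving case, fixed to the counter: an open tray 160 mm deep (x) by 220 mm wide (y), 70 mm high, walls 8 mm, floor 10 mm thick, with a black-framed clear lid. Origin at the centre of its underside; +x points to the hinge side, -x to the latch side (nearly towards the robot), z up.
- seat (a point): Centre of the upper face of the case floor (10 mm above the counter), midway between the pins: the seated board's origin lies here. Axes as the case. Two upright brass pins stand on it at x = 0, y = -55 and +55 mm: 10 mm thick, straight for 14 mm, then tapering to 4 mm at their tips 24 mm above the floor.
- latch_pivot (a point): Upright axis of the latch, on the case (does not turn): 100 mm from the case centre towards -x, 83.5 mm above the counter, at the underside of the latch lever. It stands on a wooden post 44 by 44 mm, 80 mm high, in front of the -x wall.
- latch_tab (a point): Top centre of the latch's upright finger tab, 44 mm above the lever's underside, 45 mm from the pivot; turns with the latch. The brass lever is 96 mm long, 16 wide, 14 high; its tongue reaches 38 mm past the pivot over the lid's front rail, its other arm 58 mm; on that arm stands the tab, 26 mm long, 16 wide, from 32 to 58 mm from the pivot.
- latch (a joint): Latch angle (rad). 0: locked, tongue over the lid, tab arm pointing to the case's -x. Grows clockwise seen from above, the tab going towards the case's +y; stop at 1.6 with the lever along the case front. The lid is free above about 1.3. It may start slightly turned (still locked). Friction 0.08 N m (about 2 N at the tab); it stays where it is left.
- lid (a joint): Lid angle (rad). 0: shut; grows as its front (-x) edge rises; stop at 1.65, a little past upright. Its stiff hinge holds it where it is left; lifting takes about 5 N at the handle. It cannot open while latched.
- lid_handle (a point): Middle of the lid's brass handle, a round bar 11 mm thick and 100 mm long along the case's y, standing on two legs 35 mm above the lid near its front edge; moves with the lid. 122 mm from the hinge line along the lid and 45 mm above it (square to the lid).
- lid_hinge (a point): Middle of the lid's hinge line, which runs along the case's y at the far (+x) edge, 72 mm above the counter. The lid reaches 160 mm from it and is 10 mm thick, its underside on the hinge line when shut.
- board: Loose wooden serving board 110 mm (x) by 160 mm (y), 12 mm thick, about 0.28 kg, lying on the counter. Origin at the centre of its underside, z up. Two through holes 14 mm wide at x = 0, y = -55 and +55 mm. A dark upright grip fin in its middle, 60 mm long along x, 14 mm thick, rises 40 mm above the board (top 52 mm above its underside). Either way round fits.
- mug: Blue mug, 85 mm high, 80 mm wide plus handle. Bystander. Origin at the centre of its underside.
- mill: Dark wooden pepper mill, 150 mm high, 60 mm wide. Bystander. Origin at the centre of its underside.
- jar: Amber jar with brass cap, 110 mm high, 76 mm wide. Bystander. Origin at the centre of its underside.
There are look-alikes about, which are no part of the job. Of the things that look like the board, take the one that is nearest to the robot's base at the start.

How it is judged (in metres and radians):
On the way, in this order (a step that is already met when the one before it is completed fails the run):
1. the latch is turned to free the lid, the lid still shut (value of joint latch above 1.3 rad and value of joint lid below 0.1 rad), for 0.1 s.
2. the lid stands open (value of joint lid above 1.35 rad), for 0.2 s.
3. the board sits on the pins, flat on the case floor (horizontal distance between board and seat below 0.005 m and z of board in the frame of seat between -0.003 and 0.003 m and angle between board's own z axis and vertical below 0.03 rad and angle between the y axis of board and the y axis of case, either way round below 0.08 rad), for 0.2 s.
At the end, for the whole second after the job is handed in: The latch is turned to at least 1.25 rad, the lid stands open at 1.35 rad or more, and the board lies at rest over both pins on the case floor: origin within 5 mm sideways and 3 mm in height of the seat, tilt under 0.03 rad, its y axis within 0.08 rad of the case's, either way round (all of step 3 and value of joint latch above 1.25 rad and value of joint lid above 1.35 rad and linear speed of board below 0.02 m/s); the robot touches nothing.
It fails at once if the mug is shifted by more than 30 mm or tipped by more than 0.4 rad (distance of mug from where it was at the start of the episode above 0.03 m or angle between mug's own z axis and vertical above 0.4 rad).
It fails at once if the mill is shifted by more than 30 mm or tipped by more than 0.4 rad (distance of mill from where it was at the start of the episode above 0.03 m or angle between mill's own z axis and vertical above 0.4 rad).
It fails at once if the jar is shifted by more than 30 mm or tipped by more than 0.4 rad (distance of jar from where it was at the start of the episode above 0.03 m or angle between jar's own z axis and vertical above 0.4 rad).
It fails at once if the board is dropped into the case (moving faster than 0.5 m/s within 60 mm of its seat) (distance between board and seat below 0.06 m and linear speed of board above 0.5 m/s).
It also fails if it takes over 72 s, if anything falls off the work surface, if the arm or the gripper's body presses on something with over 40 N, if the wrist force passes 120 N, or if a joint passes its speed limit or range.

## Robot

A 7-joint arm with a two-finger parallel gripper is mounted at the origin on the work surface. World frame = base frame: x ahead of the robot, y to its left, z up, the work surface at z = 0. Lengths are in m, angles in degrees, forces in N, time in s.
With the tool pointing down it reaches from about 0.35 to 0.775 m from the base axis. Payload 3.1 kg.
Tool frame: the origin (TCP) lies on the centre line of the jaws, within the pads' length; the fingertips stand 17 mm ahead of it and the grasp point (between the pads) lies 2 mm behind it (robot.tip_reach is the distance from the TCP to the fingertips, in m); z points along the fingers, y is the direction in which the jaws open and shut (so a half turn about z gives the same grasp; the last joint's range is limited). The gripper opens to 85 mm and grips with 20 to 120 N. Pads are 22 mm wide; open, the fingers measure 114 mm over their backs; the gripper's body (76 mm by 85 mm) begins 54 mm behind the grasp point. The pads swing forward as they close: fully open they stand 13 mm farther back than shut.
Start: joints at [-75.785, 17.813, 0.802, 86.603, -0.252, 75.585, -1.558], TCP at [0.157, 0.527, 0.248] pointing down, gripper open.
Joint ranges: [-154.91, 154.91], [-16.99, 109.72], [-72.82, 74.43], [7.12, 147.25], [-82.49, 262.49], [11.32, 116.49], [-174.64, 174.64]. Speed limits (degrees/s): [159.86, 159.86, 180, 180, 180, 180, 180].

## Interface

Orientations are given as [roll, pitch, yaw] about the fixed x, y, z axes, in that order (R = Rz(yaw) Ry(pitch) Rx(roll)).
In Python, from station import robot, fingers, vision, workorder, recognise gives the robot as it stands. Calls block until the motion is done:
- robot.move_to(position, orientation): joint-space move of the TCP to a pose.
- robot.line_to(position, orientation=None, velocity=0.15, f_stop=None): straight line of the TCP; orientation=None keeps the orientation; velocity is the mean speed in m/s. With f_stop (N) it stops when the force on the tool has changed by that much, and returns True; else False.
- robot.move_j(angles): joint-space move.
- fingers.gripper_to(opening, force=None): opening from 0.0 (shut) to 1.0 (fully open); force is the grip in N (None keeps the last); returns when the fingers have stopped.
- robot.pause(seconds).
- robot.inverse_kinematics(position, orientation): joint angles nearest the present ones, or None.
- vision.grab_frame(name): name is "scene" or "side" or "wrist"; returns the picture (480x640x3 uint8, red, green, blue); there is no depth.
- vision.calibration(name): a dict with "mtx" (3x3 intrinsics, pixels), "k1" (the pictures are not rectified: a ray, as slopes to the right and down, at radius r is drawn at 1 + k1 r^2 times it, then the intrinsics apply), "extrinsics" (4x4, takes a point from world to camera coordinates); the wrist camera has in their place "T_tool_cam" (4x4, takes a point from camera to tool coordinates, whose origin is the TCP and whose axes are the flange's). Camera axes: x right, y up, looking along -z (the intrinsics and any distortion apply to the point x, -y, -z); pixel columns grow to the right and rows downward; lengths in m; the calibration is good to about 2 mm. A picture is of the moment at which its call begins: read the wrist's pose just before it. calibration takes no time and is no camera call.
A pose or a line that the arm cannot do raises robot.PlanningError and nothing moves.
- workorder.close_job(): hands the job in, once; it reports no verdict.
Trained networks look in the newest picture that a camera, given by its name, has taken for a name from the list of things; names that differ only in an ending like _2 or _b are one class to them, and where a whole thing is asked for, a point or a joint stands for the part that bears it (a point fixed in the world has none). Each returns a list of dicts, best first, with "p" (0 to 1); they miss things now and then, are a little off and sometimes report something else, mostly with a low value. They report only what shows in the picture. A call takes as long as a camera call. They do not tell look-alikes from the thing itself.
- recognise(label, camera): "rect" ([centre column, centre row, width, height] in pixels, round what is visible of it).
Readings, each from a call of its own:
- robot.current_time_s(): time.
- robot.current_joint_positions(): joint angles.
- robot.current_dq(): joint speeds.
- robot.current_joint_torque(): joint torques, N m.
- robot.current_tool_pos(): TCP position.
- robot.current_eef_rot(): TCP orientation.
- robot.current_contact_force(): force on the tool from outside, world axes, zero at the start.
- robot.current_torque(): the same for the moment, N m.
- robot.current_finger_gap(): opening from 0.0 (shut) to 1.0 (fully open).
Only numpy, scipy, OpenCV 4.12 (cv2) and the standard library are available. Lean on these libraries where they do the work, as an engineer would, in place of code of your own. Each camera call takes 0.05 s, during which the arm holds its last target.

## Working session

There is one attempt and no reset: what is moved stays moved. The work goes in short steps, each a Python script; the robot and the scene stay as the last script left them, time stands still between calls to the robot, and variables do not carry over. Pictures are saved under pics/ and viewed, and the job is handed in when it is done.

```bash
ls; mkdir -p pics; python3 - <<'E'
from station import robot, fingers, vision, workorder, recognise
import cv2, numpy as np
for c in ["scene","side","wrist"]:
    im=vision.grab_frame(c); cv2.imwrite(f"pics/a_{c}.png",im[:,:,::-1])
    k=vision.calibration(c); print(c,{a:np.round(b,4).tolist() for a,b in k.items()})
    for l in ["case","latch_tab","lid_handle","board","mug","mill","jar","latch"]:
        try: print(l,[(np.round(d["rect"]).tolist(),round(d["p"],2)) for d in recognise(l,c)][:4])
        except Exception as e: print(l,e)
print(robot.current_time_s(), robot.current_eef_rot())
E
```

```text
pics
scene {'mtx': [[600.7192, 0.0, 320.0398], [0.0, 600.7192, 244.3967], [0.0, 0.0, 1.0]], 'k1': -0.0704, 'extrinsics': [[-0.7077, 0.7063, 0.017, 0.4222], [-0.567, -0.5821, 0.5828, 0.2486], [0.4215, 0.4028, 0.8124, -1.9049], [0.0, 0.0, 0.0, 1.0]]}
case [([395.0, 305.0, 108.0, 103.0], 0.76)]
latch_tab [([425.0, 264.0, 35.0, 30.0], 0.56)]
lid_handle [([394.0, 294.0, 99.0, 94.0], 0.56)]
board [([278.0, 226.0, 67.0, 56.0], 0.97), ([323.0, 359.0, 78.0, 74.0], 0.93), ([189.0, 198.0, 60.0, 51.0], 0.91), ([211.0, 266.0, 66.0, 48.0], 0.75)]
mug [([253.0, 161.0, 32.0, 35.0], 0.66)]
mill [([293.0, 282.0, 21.0, 44.0], 0.64)]
jar [([486.0, 332.0, 33.0, 45.0], 0.64), ([254.0, 164.0, 35.0, 38.0], 0.21)]
latch [([427.0, 264.0, 32.0, 30.0], 0.84)]
side {'mtx': [[541.2001, 0.0, 320.5049], [0.0, 541.2001, 243.0951], [0.0, 0.0, 1.0]], 'k1': 0.0547, 'extrinsics': [[-0.9975, -0.0709, 0.0032, 0.5784], [0.0377, -0.49, 0.8709, -0.1187], [-0.0602, 0.8688, 0.4914, -1.2446], [0.0, 0.0, 0.0, 1.0]]}
case [([356.0, 328.0, 135.0, 110.0], 0.85)]
latch_tab [([395.0, 306.0, 59.0, 31.0], 0.82)]
lid_handle [([334.0, 312.0, 94.0, 78.0], 0.62)]
board [([300.0, 193.0, 52.0, 27.0], 0.85), ([223.0, 326.0, 92.0, 46.0], 0.8), ([336.0, 237.0, 53.0, 35.0], 0.63), ([251.0, 231.0, 41.0, 30.0], 0.6)]
mug [([370.0, 195.0, 40.0, 38.0], 0.61)]
mill [([275.0, 254.0, 31.0, 62.0], 0.82)]
jar [([390.0, 410.0, 47.0, 84.0], 0.56), ([354.0, 327.0, 135.0, 111.0], 0.3)]
latch [([397.0, 304.0, 54.0, 23.0], 0.93)]
wrist {'mtx': [[334.1221, 0.0, 316.4674], [0.0, 334.1221, 235.7751], [0.0, 0.0, 1.0]], 'k1': 0.0061, 'T_tool_cam': [[0.002, 0.9651, 0.2621, 0.0651], [1.0, -0.0022, 0.0004, 0.0011], [0.001, 0.2621, -0.9651, -0.1253], [0.0, 0.0, 0.0, 1.0]]}
case [([116.0, 464.0, 57.0, 32.0], 0.83)]
latch_tab []
lid_handle []
board []
mug []
mill [([119.0, 463.0, 57.0, 34.0], 0.23)]
jar []
latch []
1.35 [-1.79999771e+02  1.35668878e-03  1.63401471e+02]
```

View pics/a_scene.png

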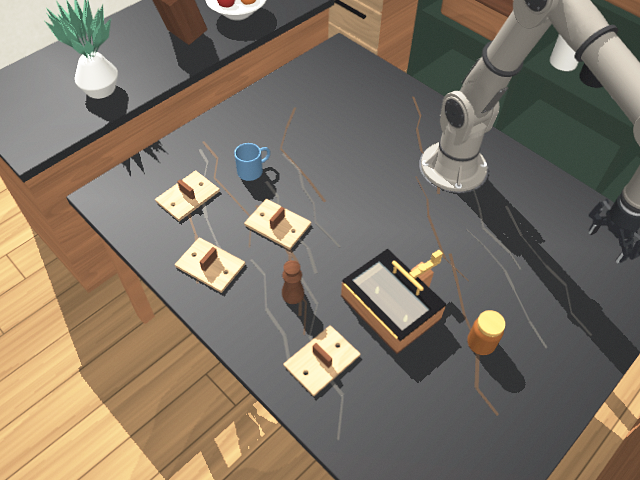

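View pics/a_side.png

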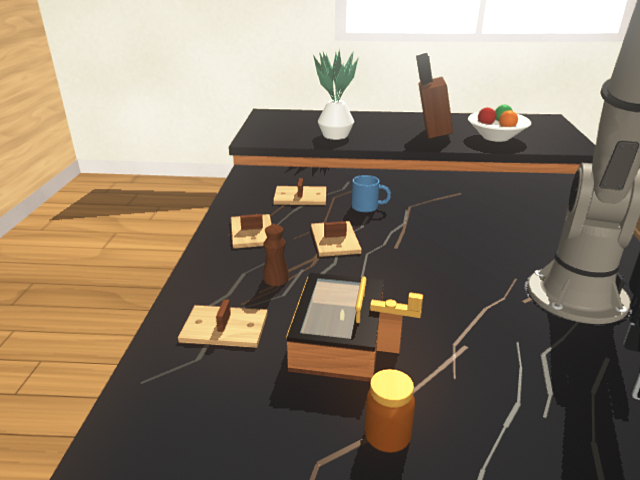

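```bash
python3 - <<'E'
import cv2
a=cv2.imread("pics/a_scene.png");b=cv2.imread("pics/a_side.png")
cv2.imwrite("pics/z_scene.png",cv2.resize(a[220:400,330:530],(800,720),interpolation=cv2.INTER_CUBIC)[:600])
cv2.imwrite("pics/z_scene2.png",cv2.resize(a[150:400,150:370],(660,600*750//750),interpolation=cv2.INTER_CUBIC))
cv2.imwrite("pics/z_side.png",cv2.resize(b[260:400,270:450],(771,600),interpolation=cv2.INTER_CUBIC))
E
```

```text
(no output)
```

The scene shows four boards, at about (278,224), (323,359), (188,195) and (210,264). The case is at (395,303), with the latch tab at (436,257). I'll enlarge and measure these.

View pics/z_scene.png

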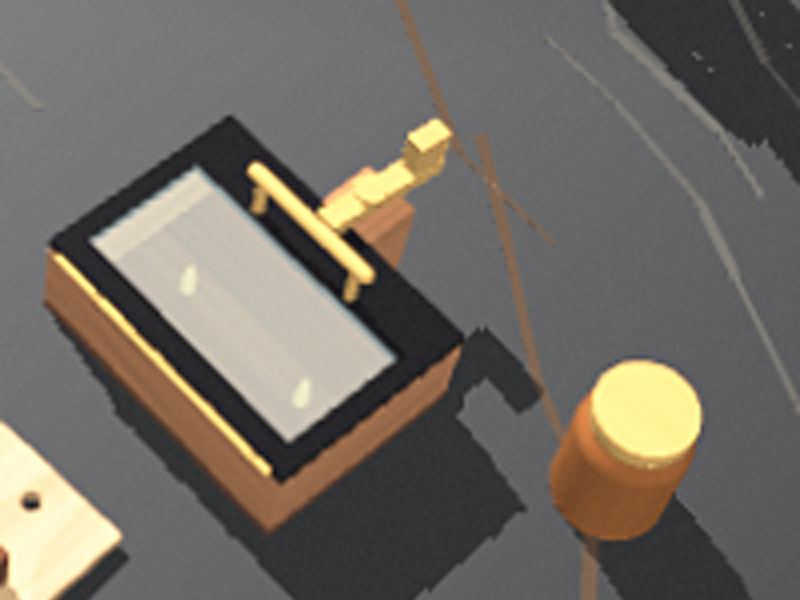

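View pics/z_side.png

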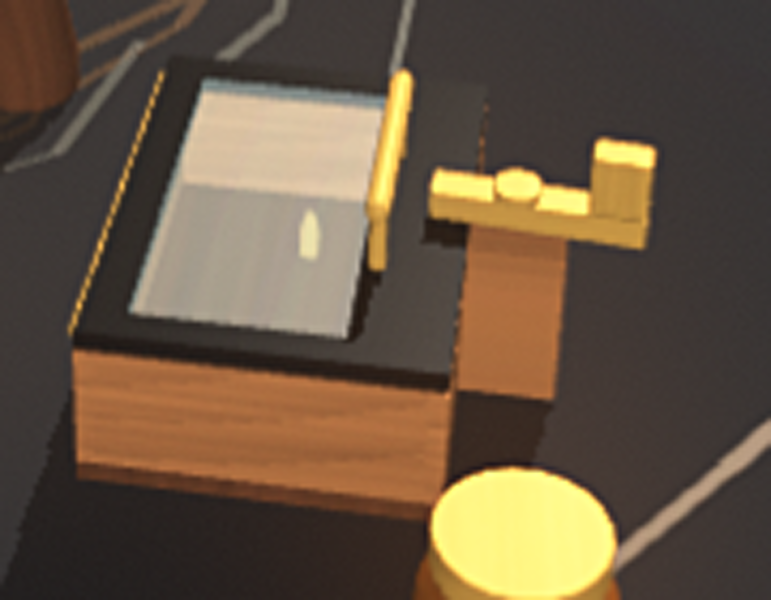

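View pics/z_scene2.png

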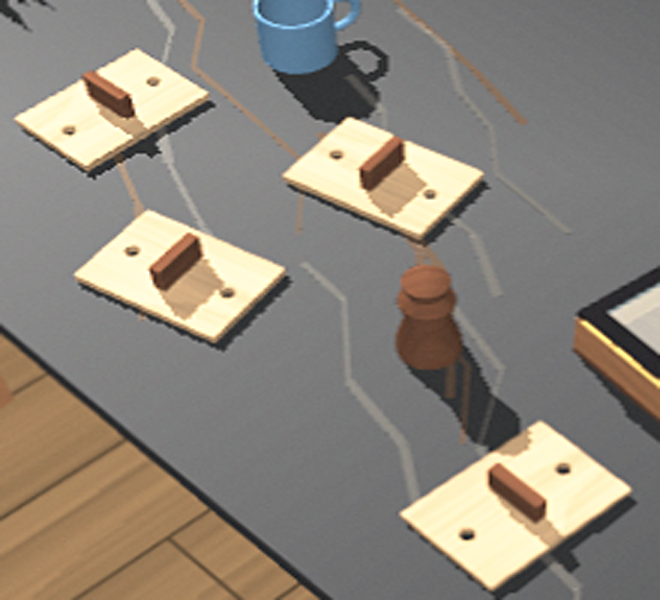

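```bash
cat > h.py <<'E'
from station import robot, fingers, vision, workorder, recognise
import cv2, numpy as np
from scipy.spatial.transform import Rotation as Rn
from scipy.optimize import least_squares
CAL={c:vision.calibration(c) for c in ["scene","side","wrist"]}
def ext(c,tool=None):
    k=CAL[c]
    if c!="wrist": return np.array(k["extrinsics"])
    p,r=tool; T=np.eye(4); T[:3,:3]=Rn.from_euler("xyz",r,degrees=True).as_matrix(); T[:3,3]=p
    return np.linalg.inv(T@np.array(k["T_tool_cam"]))
def proj(c,P,E=None):
    E=ext(c) if E is None else E; k=CAL[c]
    P=np.atleast_2d(P)@E[:3,:3].T+E[:3,3]
    s=np.c_[P[:,0]/-P[:,2], -P[:,1]/-P[:,2]]
    s=s*(1+k["k1"]*(s**2).sum(1,keepdims=True))
    m=np.array(k["mtx"]); return np.c_[s[:,0]*m[0,0]+m[0,2], s[:,1]*m[1,1]+m[1,2]]
def onplane(c,uv,z,E=None):
    E=ext(c) if E is None else E; k=CAL[c]; m=np.array(k["mtx"])
    d=np.array([(uv[0]-m[0,2])/m[0,0],(uv[1]-m[1,2])/m[1,1]]); s=d.copy()
    for _ in range(20): s=d/(1+k["k1"]*(s@s))
    r=E[:3,:3].T@np.array([s[0],-s[1],-1]); o=-E[:3,:3].T@E[:3,3]
    return o+r*(z-o[2])/r[2]
def snap(c,name):
    tool=(robot.current_tool_pos(),robot.current_eef_rot()) if c=="wrist" else None
    im=vision.grab_frame(c); cv2.imwrite(f"pics/{name}.png",im[:,:,::-1]); return im,ext(c,tool)
E
python3 - <<'E'
from h import *
for n,uv in dict(b1=(278,226),b2=(323,361),b3=(188,197),b4=(210,266),).items():
    p=onplane("scene",uv,.012); print(n,p.round(3),np.hypot(*p[:2]).round(3))
for n,uv in dict(b1=(336,240),b2=(223,327),b3=(300,195),b4=(251,231)).items():
    p=onplane("side",uv,.012); print(n,p.round(3))
print("mug",onplane("scene",(250,180),0),"mill",onplane("scene",(292,302),0),"jar",onplane("scene",(484,353),0))
print("case",onplane("scene",(392,290),.08), "tab",onplane("scene",(437,253),.1275))
E
```

```text
b1 [ 0.566 -0.204  0.012] 0.601
b2 [0.772 0.186 0.012] 0.795
b3 [ 0.685 -0.473  0.012] 0.833
b4 [ 0.794 -0.232  0.012] 0.828
b1 [ 0.552 -0.195  0.012]
b2 [0.768 0.191 0.012]
b3 [ 0.678 -0.476  0.012]
b4 [ 0.787 -0.228  0.012]
mug [ 5.00690522e-01 -4.03108360e-01  2.22044605e-16] mill [0.70635364 0.00371258 0.        ] jar [0.45957329 0.45727456 0.        ]
case [0.52958359 0.19229152 0.08      ] tab [0.38718175 0.21580017 0.1275    ]
```

```bash
cat > fit.py <<'E'
from h import *
def S(u,v): return (330+u/4,220+v/4)
def D(u,v): return (270+u/4.283,260+v/4.286)
def B(u,v): return (150+u/3,150+v/2.4)
obs=[("scene",(-.08,.11,.082),S(462,343)),("scene",(-.08,-.11,.082),S(230,116)),("scene",(.08,-.11,.082),S(50,240)),("scene",(.08,.11,.082),S(280,481)),
("scene",(-.042,-.05,.117),S(255,168)),("scene",(-.042,.05,.117),S(368,275)),
("side",(-.08,.11,.082),D(450,376)),("side",(.08,.11,.082),D(75,333)),("side",(.08,-.11,.082),D(165,60)),("side",(-.08,-.11,.082),D(487,88)),
("side",(.08,.11,0),D(78,478)),("side",(-.042,-.05,.117),D(402,78)),("side",(-.042,.05,.117),D(377,210))]
def W(q,P):
    c,s=np.cos(q[2]),np.sin(q[2]); P=np.atleast_2d(P)
    return np.c_[q[0]+c*P[:,0]-s*P[:,1],q[1]+s*P[:,0]+c*P[:,1],P[:,2]]
def fit(obs,q0):
    f=lambda q:np.concatenate([(proj(c,W(q,P))[0]-uv) for c,P,uv in obs])
    return least_squares(f,q0,loss="soft_l1")
if __name__=="__main__":
    r=fit(obs,[.53,.2,.0]); q=r.x; print("case",q[:2].round(4),np.degrees(q[2]).round(2)); print(r.fun.reshape(-1,2).round(1).tolist())
    for cams in ("scene","side"):
        rr=fit([o for o in obs if o[0]==cams],q).x; print(cams,rr[:2].round(4),np.degrees(rr[2]).round(2))
    for c,uv in (("scene",S(430,135)),("side",D(625,152))):
        t=onplane(c,uv,.1275); piv=W(q,(-.1,0,.1275))[0]; d=t-piv; a=np.degrees(np.arctan2(d[1],d[0])-q[2]); print("tab",t.round(4),np.linalg.norm(d).round(4),"angle",a)
    # board
    bo=[("scene",(0,-.055,.012),B(336,155)),("scene",(0,.055,.012),B(430,194)),
        ("scene",(-.055,-.08,.012),B(348,117)),("scene",(-.055,.08,.012),B(485,177)),("scene",(.055,-.08,.012),B(283,176)),("scene",(.055,.08,.012),B(421,238))]
    r=fit(bo,[.56,-.2,0]); print("board",r.x[:2].round(4),np.degrees(r.x[2]),r.fun.reshape(-1,2).round(1).tolist())
E
python3 fit.py
```

```text
case [0.5301 0.1989] -5.62
[[1.0, -2.5], [-0.1, -1.1], [-0.3, -0.5], [1.0, -1.1], [0.3, 0.5], [-0.6, -0.4], [-0.1, 0.1], [-1.1, 0.1], [0.6, -1.0], [-0.3, -0.4], [-0.6, 0.6], [-0.5, 1.7], [-0.1, 0.4]]
scene [0.5325 0.2   ] -6.32
side [0.5296 0.1981] -5.4
tab [0.3881 0.2182 0.1275] 0.0435 angle 172.97188731882235
tab [0.3853 0.2147 0.1275] 0.0456 angle 178.03204984103093
board [ 0.559  -0.2119] 12.261363669936893 [[0.5, 0.3], [0.1, 0.6], [0.5, 0.5], [-0.5, -1.1], [-0.0, 0.2], [-0.6, -0.8]]
```

The nearest board is the one at scene (278,224), side (336,238). It is about 0.60 m from the base and the others are at least 0.79 m, so b1 in the crop is the one meant. Next is a wrist look over the case.

```bash
python3 - <<'E'
from h import *
print(robot.current_time_s())
robot.move_to([.43,.205,.33],[180,0,172]); print(robot.current_time_s())
im,E=snap("wrist","w1"); np.save("w1E.npy",E)
E
python3 - <<'E'
import sys; sys.path.insert(0,'.')
from h import *; from fit import W
E=np.load("w1E.npy"); q=[.5301,.1989,np.radians(-5.62)]
P=[(-.08,-.11,.082),(-.08,.11,.082),(.08,.11,.082),(.08,-.11,.082),(-.042,-.05,.117),(-.042,.05,.117),(-.145,0,.1275),(-.1,0,.0975),(0,-.055,.034),(0,.055,.034)]
im=cv2.imread("pics/w1.png")
for p in proj("wrist",W(q,P),E): cv2.drawMarker(im,tuple(int(round(v)) for v in p),(0,0,255),cv2.MARKER_CROSS,10,1)
cv2.imwrite("pics/w1o.png",im)
E
```

```text
1.35
2.9333
```

View pics/w1o.png

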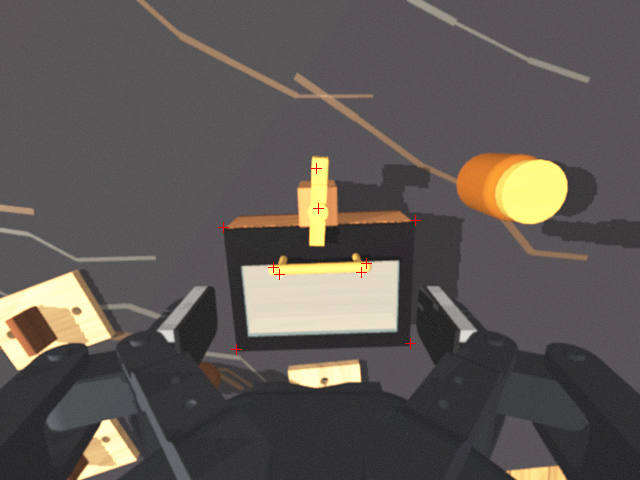

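The wrist view agrees with the fitted case pose to within about 2 px. I'll zoom in for refinement.

```bash
python3 - <<'E'
import cv2
a=cv2.imread("pics/w1.png")
cv2.imwrite("pics/w1z.png",cv2.resize(a[145:360,210:430],None,fx=3.6,fy=2.79,interpolation=cv2.INTER_CUBIC))
E
```

```text
(no output)
```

View pics/w1z.png

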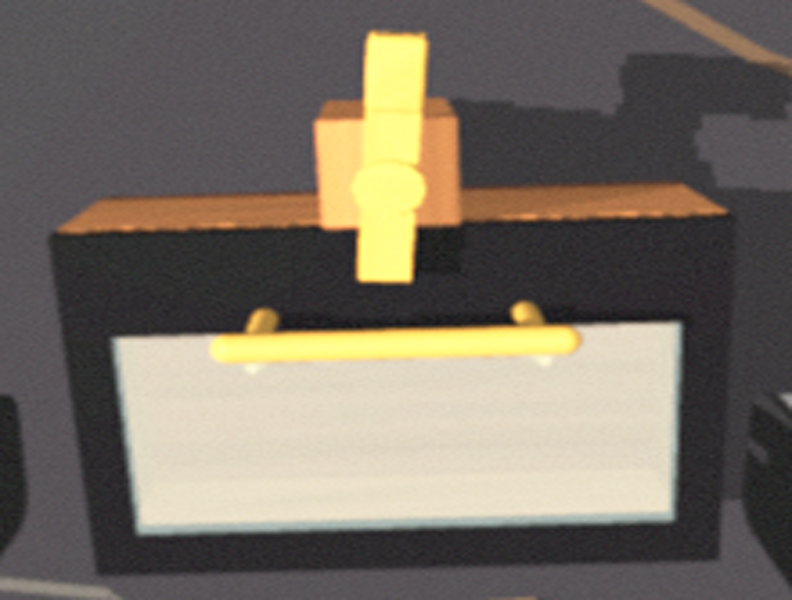

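```bash
cat > ref.py <<'E'
from h import *; from fit import *
E=np.load("w1E.npy")
V=lambda u,v:np.array((210+u/3.6,145+v/2.79))
wo=[((-.08,-.11,.082),V(53,235)),((-.08,.11,.082),V(733,214)),((.08,.11,.082),V(718,559)),((.08,-.11,.082),V(98,575)),((-.042,-.05,.117),V(214,349)),((-.042,.05,.117),V(577,340))]
fw=lambda q:np.concatenate([proj("wrist",W(q,P),E)[0]-uv for P,uv in wo])
r=least_squares(fw,[.53,.199,-.1],loss="soft_l1"); print(r.x[:2].round(4),np.degrees(r.x[2]),r.fun.round(1))
fo=lambda q:np.concatenate([proj(c,W(q,P))[0]-uv for c,P,uv in obs])
r=least_squares(lambda q:np.r_[fw(q),fo(q)],r.x,loss="soft_l1"); q=r.x; print("all",q[:2].round(4),np.degrees(q[2]))
t=onplane("wrist",V(396,71),.1275,E); d=t-W(q,(-.1,0,.1275))[0]; print("tab",t,np.linalg.norm(d),np.degrees(np.arctan2(d[1],d[0])-q[2]))
np.save("q.npy",q)
E
python3 ref.py
```

```text
[0.5335 0.1988] -5.51833491704953 [-1.7  0.3  1.   0.7  0.5  0.1 -0.3  0.2  4.2 -0.5 -3.8 -0.6]
all [0.5323 0.1989] -5.560467908453743
tab [0.38865975 0.21646645 0.1275    ] 0.04486106739555403 175.420904616663
```

```bash
cat > latch.py <<'E'
from h import *; from fit import W
q=np.load("q.npy"); qd=np.degrees(q[2])
def pose(th,z=.113):  # th deg
    a=np.radians(180-th); p=W(q,(-.1+.045*np.cos(a),.045*np.sin(a),z))[0]
    return p,[180,0,180-th+qd]
fingers.gripper_to(.42,30)
p,o=pose(4.5,.2); robot.move_to(p,o)
p,o=pose(4.5); print(robot.line_to(p,velocity=.12,f_stop=8), robot.current_tool_pos().round(4) if hasattr(robot.current_tool_pos(),'round') else 0)
fingers.gripper_to(.27,20); print("gap",robot.current_finger_gap(),robot.current_contact_force())
print(robot.current_time_s())
E
python3 latch.py
```

```text
False [0.3896 0.2169 0.114 ]
gap 0.26764668327661323 [0.3407412  0.23636525 0.17364708]
5.2833
```

```bash
cat > arc.py <<'E'
exec(open("latch.py").read().split("fingers.gripper_to(.42")[0])
for th in list(range(15,91,15))+[94]:
    p,o=pose(th); s=robot.line_to(p,o,velocity=.06,f_stop=20); f=np.array(robot.current_contact_force()); print(th,s,f.round(1),np.round(robot.current_tool_pos(),3))
    if s: break
print(robot.current_time_s()); snap("scene","s2")
E
python3 arc.py; python3 -c "
import cv2;a=cv2.imread('pics/s2.png');cv2.imwrite('pics/s2z.png',cv2.resize(a[200:350,330:530],(800,600),interpolation=2))"
```

```text
15 False [-0.2 -0.6 -0.6] [0.391 0.225 0.113]
30 False [-0.7  0.4  0.2] [0.396 0.235 0.113]
45 False [-0.8  0.4 -0.1] [0.404 0.243 0.113]
60 False [ 0.4 -0.2  0.1] [0.414 0.25  0.113]
75 False [-0.7  0.2 -0.1] [0.425 0.253 0.113]
90 False [-0.  -0.1 -0.3] [0.437 0.253 0.113]
94 False [-0.2 -0.3 -0.3] [0.44  0.253 0.113]
7.9083
```

View pics/s2z.png

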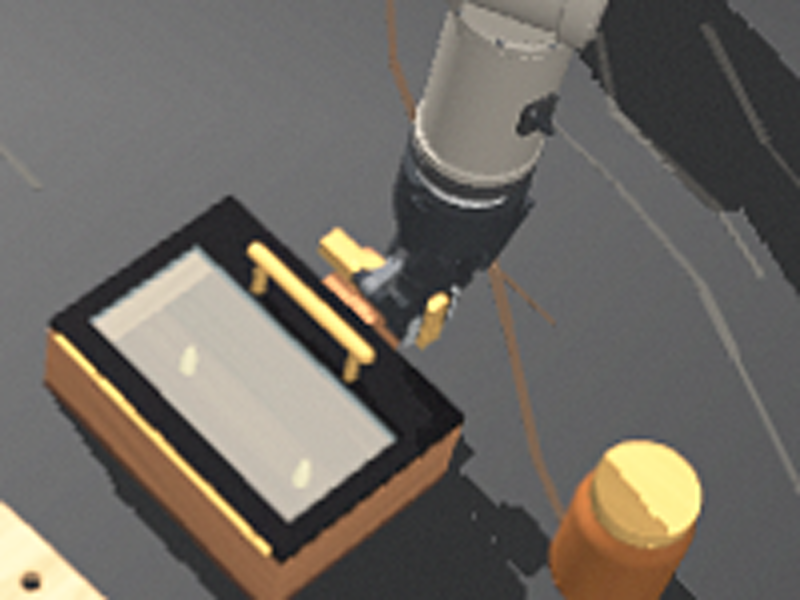

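The latch now lies along the case front: its tongue is at (350,250) and the tab at (433,320) in the crop. Next I back off, look, and grip the handle.

```bash
cat > hnd.py <<'E'
exec(open("latch.py").read().split("fingers.gripper_to(.42")[0])
p=np.array(robot.current_tool_pos()); fingers.gripper_to(.42)
robot.line_to([p[0],p[1],.24],velocity=.25); im,E=snap("wrist","w2"); np.save("w2E.npy",E)
o=[180,0,90+qd]
h=W(q,(-.042,0,.117))[0]
robot.move_to([h[0],h[1],.19],o)
print(robot.line_to(h+[0,0,.004],velocity=.1,f_stop=8),np.round(robot.current_tool_pos(),3))
fingers.gripper_to(0,40); print("gap",robot.current_finger_gap(),np.round(robot.current_contact_force(),1),np.round(robot.current_tool_pos(),4),robot.current_time_s())
snap("scene","s3")
E
python3 hnd.py; python3 -c "
import cv2;a=cv2.imread('pics/s3.png');cv2.imwrite('pics/s3z.png',cv2.resize(a[200:350,330:530],(800,600),interpolation=2))"
```

```text
False [0.491 0.203 0.122]
gap 0.10879494862847063 [-2.  -0.1  4.7] [0.4906 0.2032 0.1218] 10.5833
```

View pics/s3z.png

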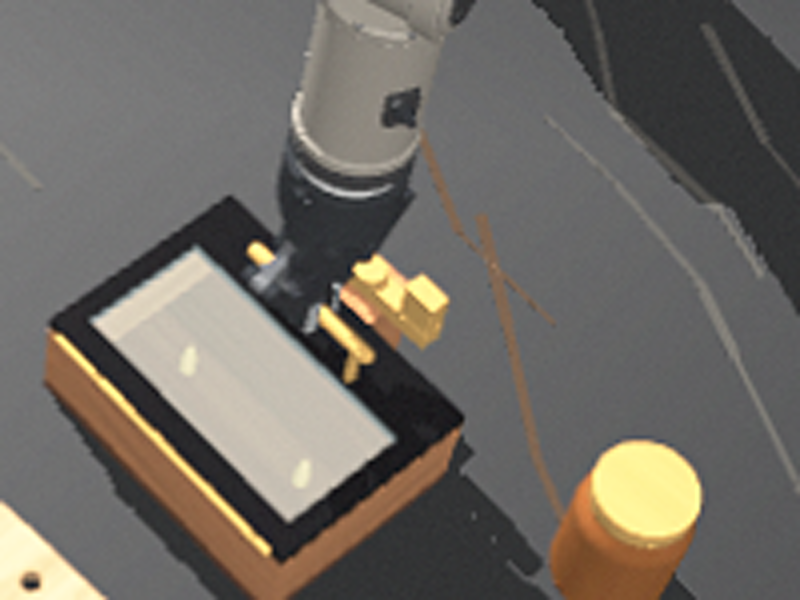

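View pics/w2.png

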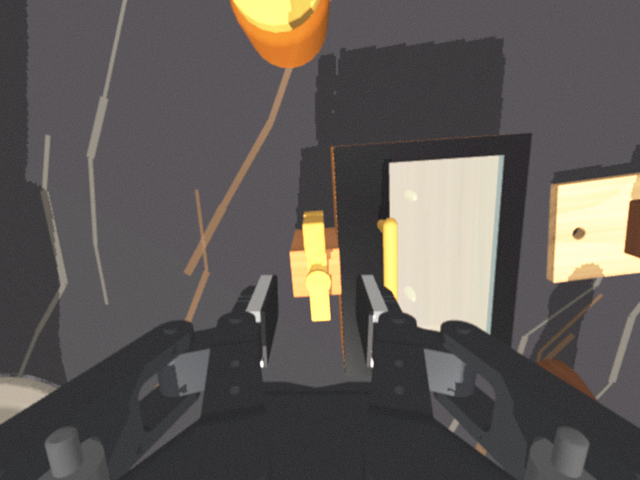

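Gripped on the bar, with the latch about 89° round. Lifting the lid along its arc.

```bash
cat > lift.py <<'E'
exec(open("latch.py").read().split("fingers.gripper_to(.42")[0])
o=[180,0,90+qd]; p0=np.array(robot.current_tool_pos()); h0=W(q,(-.042,0,.117))[0]; off=p0-h0
for ph in range(6,67,6):
    a=np.radians(ph); x=-.122*np.cos(a)+.045*np.sin(a); z=.122*np.sin(a)+.045*np.cos(a)
    s=robot.line_to(W(q,(.08+x,0,.072+z))[0]+off,o,velocity=.08,f_stop=30); print(ph,s,np.round(robot.current_contact_force(),1))
    if s: break
print(robot.current_time_s(),robot.current_finger_gap()); snap("side","d4"); snap("scene","s4")
E
python3 lift.py; python3 -c "
import cv2,numpy as np;a=cv2.imread('pics/d4.png');b=cv2.imread('pics/s4.png');cv2.imwrite('pics/d4z.png',np.hstack([cv2.resize(a[200:400,250:450],(400,400)),cv2.resize(b[180:380,320:520],(400,400))]))"
```

```text
6 False [0.2 0.2 0.9]
12 False [-3.   0.4  0.9]
18 False [-4.6  1.3  1.5]
24 False [-6.6  0.4  2.6]
30 False [-8.   0.6  5.5]
36 False [-9.5 -0.1  8. ]
42 False [-11.4  -0.6   9.9]
48 False [-10.6  -1.5  13.2]
54 False [-6.9 -0.4 10.3]
60 False [-5.8  0.   7.9]
66 False [-3.6 -0.3  6. ]
14.1333 0.10420208550081204
```

View pics/d4z.png

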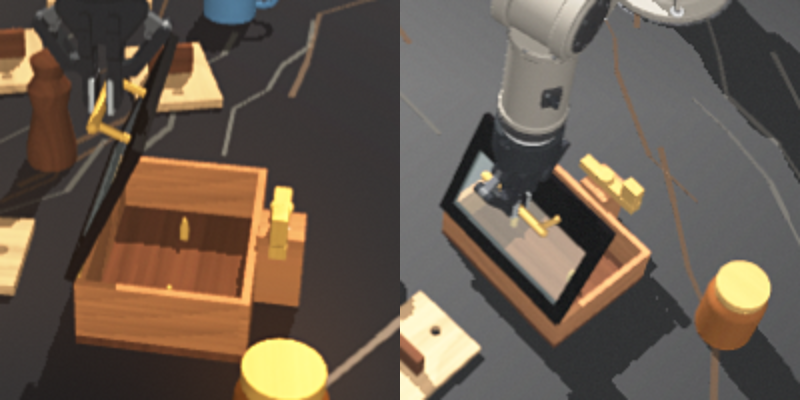

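The lid is at roughly 65°. I'll release, go round to the inside, and push it upright.

```bash
cat > push.py <<'E'
exec(open("latch.py").read().split("fingers.gripper_to(.42")[0])
o=[180,0,90+qd]
fingers.gripper_to(.3,40); p=np.array(robot.current_tool_pos()); robot.line_to([p[0],p[1],.32],velocity=.2)
robot.line_to(W(q,(-.07,0,.32))[0],o,velocity=.3); fingers.gripper_to(0)
print(robot.line_to(W(q,(-.07,0,.192))[0],o,velocity=.2,f_stop=8))
print(robot.line_to(W(q,(.045,0,.192))[0],o,velocity=.08,f_stop=20),np.round(robot.current_contact_force(),1))
print(robot.current_time_s()); snap("side","d5")
E
python3 push.py; python3 -c "
import cv2,numpy as np;a=cv2.imread('pics/d5.png');cv2.imwrite('pics/d5z.png',cv2.resize(a[200:400,250:450],(600,600)))"
```

```text
False
True [-0.4 -0.4  6.5]
17.8917
```

View pics/d5z.png

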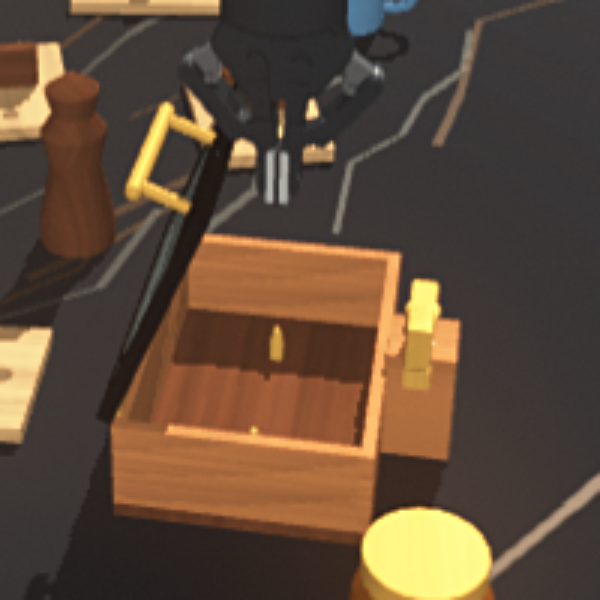

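The finger knuckles touched the lid edge at about 20 N and it stopped. I'll back off, turn the tool 90° so its narrow side faces the lid, and push again slightly higher.

```bash
cat > push2.py <<'E'
exec(open("latch.py").read().split("fingers.gripper_to(.42")[0])
o=[180,0,180+qd]
p=np.array(robot.current_tool_pos()); print(p)
robot.line_to(W(q,(-.05,0,.205))[0],velocity=.2)
robot.line_to(W(q,(-.045,0,.205))[0],o,velocity=.02) if 0 else robot.move_to(W(q,(-.05,0,.205))[0],o)
for x in (.03,.045,.056):
    s=robot.line_to(W(q,(x,0,.205))[0],o,velocity=.08,f_stop=18); print(x,s,np.round(robot.current_contact_force(),1),np.round(robot.current_tool_pos(),3))
    if s: break
print(robot.current_time_s()); snap("side","d6")
E
python3 push2.py; python3 -c "
import cv2,numpy as np;a=cv2.imread('pics/d6.png');cv2.imwrite('pics/d6z.png',cv2.resize(a[200:400,250:450],(600,600)))"
```

```text
[0.5263402  0.19902651 0.19368617]
0.03 False [-0.7 -0.5  4.6] [0.563 0.196 0.206]
0.045 False [-1.2 -1.5 11.5] [0.58  0.194 0.209]
0.056 False [ 0.2 -1.6 13.2] [0.592 0.193 0.21 ]
21.425
```

View pics/d6z.png

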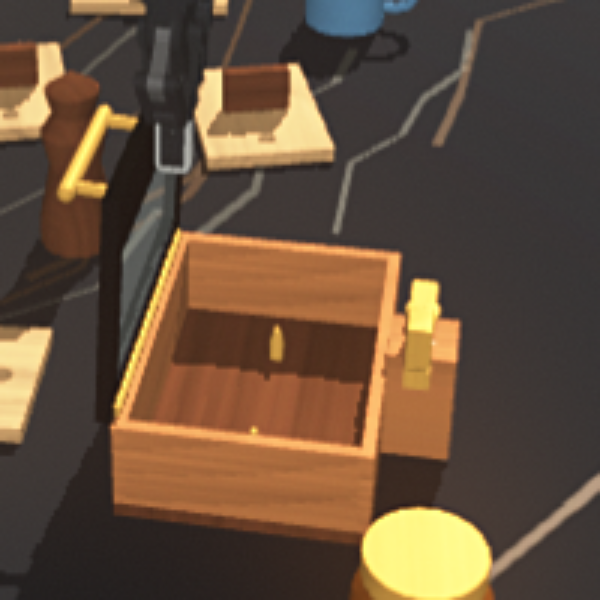

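```bash
cat > ov.py <<'E'
from h import *; from fit import W
import sys
q=np.load("q.npy"); src,cam=sys.argv[1:3]; phs=[float(v) for v in sys.argv[3:]]
im=cv2.imread(f"pics/{src}.png"); box=(200,400,250,450) if cam=="side" else (180,380,320,520)
k=4; z=cv2.resize(im[box[0]:box[1],box[2]:box[3]],None,fx=k,fy=k,interpolation=cv2.INTER_CUBIC)
for i,ph in enumerate(phs):
    a=np.radians(ph); col=[(0,0,255),(0,255,0),(255,255,0),(255,0,255)][i%4]
    def L(r,n,y): return (.08-r*np.cos(a)+n*np.sin(a),y,.072+r*np.sin(a)+n*np.cos(a))
    P=proj(cam,W(q,[L(0,0,.11),L(.16,0,.11),L(.16,0,-.11),L(.16,.01,-.11),L(.16,.01,.11),L(0,.01,.11)]))
    P=((P-[box[2],box[0]])*k+k/2).astype(int); cv2.polylines(z,[P],False,col,1)
cv2.imwrite(f"pics/{src}_ov.png",z[100:700])
E
python3 ov.py d6 side 80 90; cp pics/d6_ov.png pics/x1.png
```

```text
(no output)
```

View pics/x1.png

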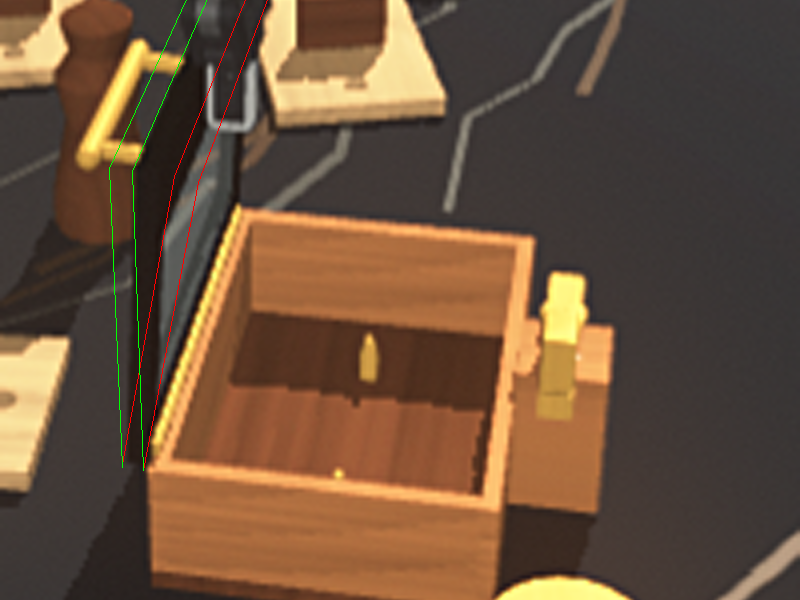

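The lid sits at about 87° (1.52 rad), above the required 1.35. Retreating and looking over the board.

```bash
cat > tob.py <<'E'
from h import *; from fit import W
q=np.load("q.npy")
p=np.array(robot.current_tool_pos()); robot.line_to([p[0]-.012,p[1],.24],velocity=.1); robot.line_to([p[0]-.06,p[1],.35],velocity=.3); print(np.round(robot.current_contact_force(),1))
fingers.gripper_to(.5,60); snap("side","d7")
robot.move_to([.54,-.212,.26],[180,0,-167.7]); im,E=snap("wrist","w7"); np.save("w7E.npy",E); print(robot.current_time_s())
print([(np.round(d["rect"]),d["p"]) for d in recognise("board","wrist")])
E
python3 tob.py;  python3 ov.py d7 side 80 90; cp pics/d7_ov.png pics/x2.png
```

```text
[0.3 0.9 0. ]
24.65
[(array([ 65., 266., 114., 143.]), 0.94), (array([558., 418., 125.,  94.]), 0.84), (array([309., 219., 144.,  98.]), 0.73), (array([253., 372., 118.,  66.]), 0.66)]
```

View pics/x2.png

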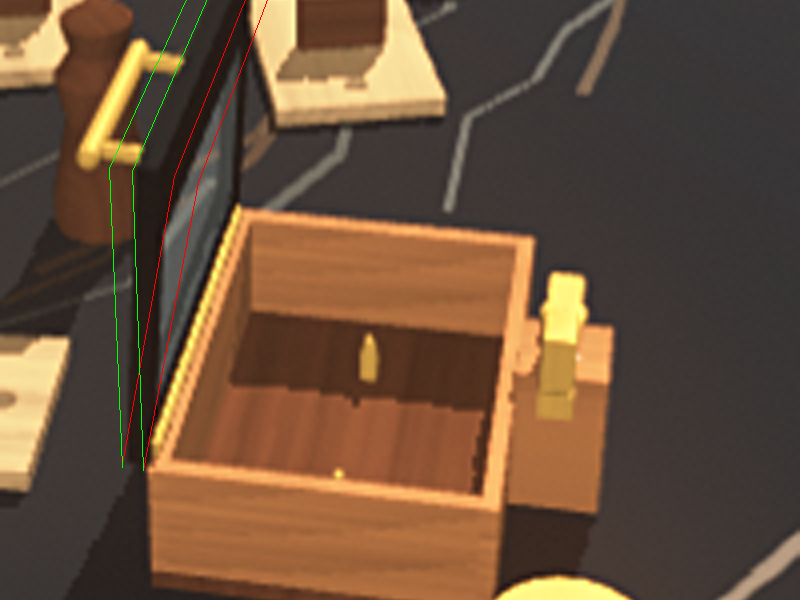

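View pics/w7.png

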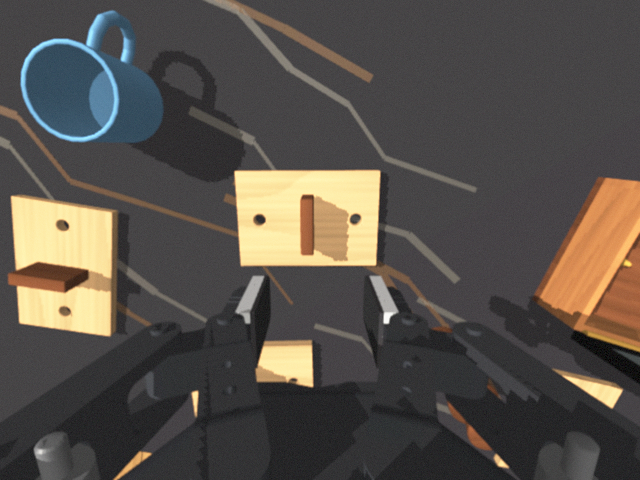

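The target board shows at wrist (308,218), with holes at (259,219) and (355,218). Its neighbour near the mug, at (65,266), is b3, which is farther off. Here is the enlarged confirming crop.

```bash
python3 -c "
import cv2
a=cv2.imread('pics/w7.png');cv2.imwrite('pics/w7z.png',cv2.resize(a[160:280,228:388],(800,600),interpolation=2))"
```

```text
(no output)
```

View pics/w7z.png

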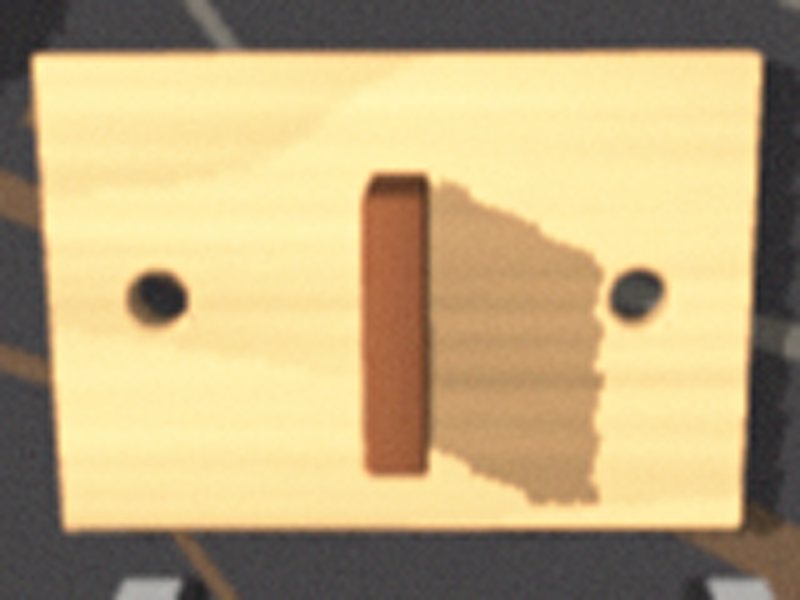

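```bash
cat > bf.py <<'E'
from h import *; from fit import W
E=np.load("w7E.npy"); V=lambda u,v:np.array((228+u/5,160+v/5))-.0
o=[((-.055,-.08,.012),V(33,52)),((-.055,.08,.012),V(763,50)),((.055,.08,.012),V(741,527)),((.055,-.08,.012),V(65,528)),((0,-.055,.012),V(158,298)),((0,.055,.012),V(638,295)),
((-.03,-.007,.052),V(364,192)),((-.03,.007,.052),V(430,192)),((.03,-.007,.052),V(364,475)),((.03,.007,.052),V(430,475))]
r=least_squares(lambda q:np.concatenate([proj("wrist",W(q,P),E)[0]-uv for P,uv in o]),[.559,-.212,.2],loss="soft_l1")
print(r.x[:2],np.degrees(r.x[2]),r.fun.reshape(-1,2).round(1).tolist()); np.save("bq.npy",r.x)
E
python3 bf.py
```

```text
[ 0.55959607 -0.21493148] 12.708689291162667 [[0.3, 0.1], [-0.2, 0.1], [-0.2, -1.0], [0.1, -0.9], [0.4, -0.2], [0.6, 0.1], [-0.9, 0.2], [-0.2, 0.2], [-0.0, 0.4], [0.1, 0.3]]
```

```bash
cat > pick.py <<'E'
from h import *; from fit import W
b=np.load("bq.npy"); q=np.load("q.npy"); o=[180,0,180+np.degrees(b[2])]
fingers.gripper_to(.45,80)
robot.move_to([b[0],b[1],.12],o); print(robot.line_to([b[0],b[1],.036],o,velocity=.1,f_stop=8),np.round(robot.current_tool_pos(),4))
fingers.gripper_to(0,80); print("gap",robot.current_finger_gap(),np.round(robot.current_contact_force(),1))
robot.line_to([b[0],b[1],.10],velocity=.15); robot.line_to([b[0],b[1],.32],velocity=.3)
print("gap",robot.current_finger_gap(),np.round(robot.current_contact_force(),1),robot.current_eef_rot(),robot.current_tool_pos(),robot.current_time_s())
im,E=snap("wrist","w8"); np.save("w8E.npy",E)
E
python3 pick.py
```

```text
False [ 0.5603 -0.2153  0.0368]
gap 0.14490682326125628 [-0.4  0.3  5.1]
gap 0.15556281263324753 [ 0.1  0.1 -3.3] [ 179.83738975   -0.23199767 -167.29836788] [ 0.55866008 -0.21429913  0.31732724] 28.3417
```

View pics/w8.png

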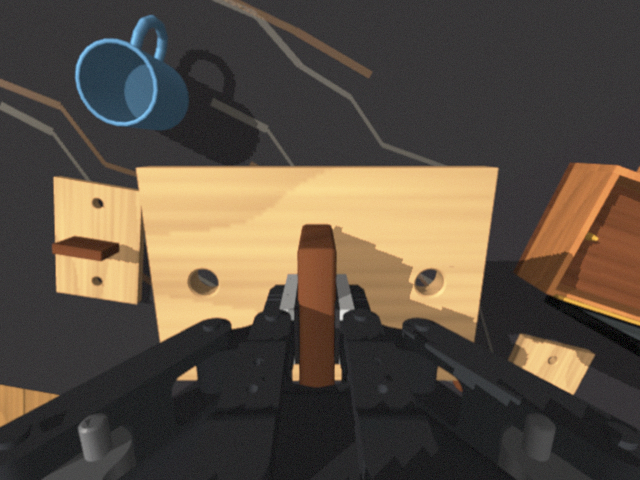

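```bash
cat > hold.py <<'E'
from h import *; from fit import W
q=np.load("q.npy"); I=np.linalg.inv; T=np.array(CAL["wrist"]["T_tool_cam"])
E=I(T) # tool->cam
for n,uv in dict(hL=(203.5,282),hR=(429,281.5),cL=(137,167),cR=(497,167)).items():
    print(n,(onplane("wrist",uv,.0248,E)*1000).round(1))
print("pins side",proj("side",W(q,[(0,-.055,.034),(0,.055,.034)])),"obs",(342.2,308.2),(334.7,342.5))
print("pin from side", [onplane("side",uv,.034).round(4) for uv in ((342.2,307.8),(334.7,342))],W(q,[(0,-.055,.034),(0,.055,.034)]).round(4))
a=cv2.imread("pics/w8.png");cv2.imwrite("pics/w8z.png",cv2.resize(a[260:305,180:450],(800,400),interpolation=2))
snap("scene","s9"); a=cv2.imread("pics/s9.png");cv2.imwrite("pics/s9z.png",cv2.resize(a[240:360,330:470],(700,600),interpolation=2))
E
python3 hold.py
```

```text
hL [  0.7 -54.1  24.8]
hR [ 1.2 54.8 24.8]
cL [ 55.1 -78.7  24.8]
cR [55.5 79.8 24.8]
pins side [[340.82447015 309.88713081]
 [333.10056327 343.79305859]] obs (342.2, 308.2) (334.7, 342.5)
pin from side [array([0.5244, 0.1366, 0.034 ]), array([0.5349, 0.2481, 0.034 ])] [[0.527  0.1441 0.034 ]
 [0.5377 0.2536 0.034 ]]
```

View pics/w8z.png

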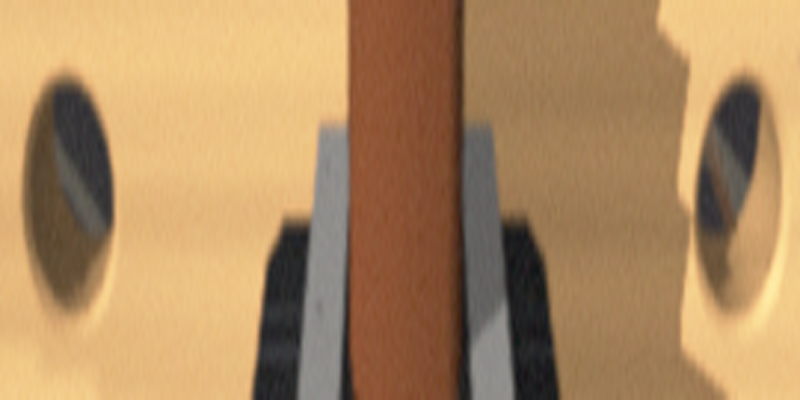

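View pics/s9z.png

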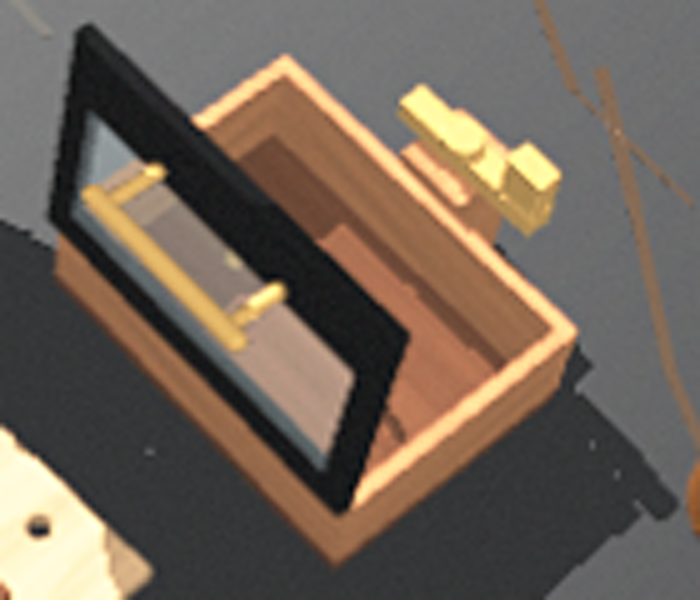

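The held board is level, with its holes at tool x≈1 and y≈−54 and +55 mm. The side camera's pin estimate differs from the case fit by up to 7 mm. I'll measure the pins directly with the wrist camera, looking past the held board.

```bash
cat > look.py <<'E'
exec(open("latch.py").read().split("fingers.gripper_to(.42")[0])
o=[180,0,180+qd-360]
p=W(q,(.112,0,.325))[0]; print(robot.inverse_kinematics(p,o))
robot.move_to(p,o); robot.pause(.3); im,E=snap("wrist","w9"); np.save("w9E.npy",E); print(robot.current_time_s(),robot.current_tool_pos(),robot.current_eef_rot())
print(proj("wrist",W(q,[(0,-.055,.034),(0,.055,.034)]),E))
E
python3 look.py
```

```text
[-32.06253543  33.84240461  28.81086968  55.32457551 -15.60891804
  94.08471836  75.78864872]
30.3167 [0.64394523 0.18732205 0.32515681] [1.79997072e+02 9.50606230e-03 1.74379598e+02]
[[270.07951432 102.73420775]
 [364.5224694  102.76326784]]
```

View pics/w9.png

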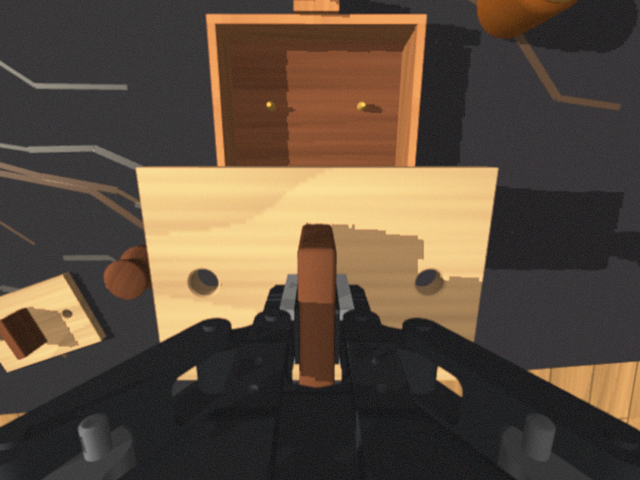

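```bash
python3 -c "
import cv2
a=cv2.imread('pics/w9.png');cv2.imwrite('pics/w9z.png',cv2.resize(a[85:125,250:390],(798,228),interpolation=2));cv2.imwrite('pics/w9y.png',cv2.resize(a[0:170,195:435],(792,561),interpolation=2))"
```

```text
(no output)
```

View pics/w9z.png

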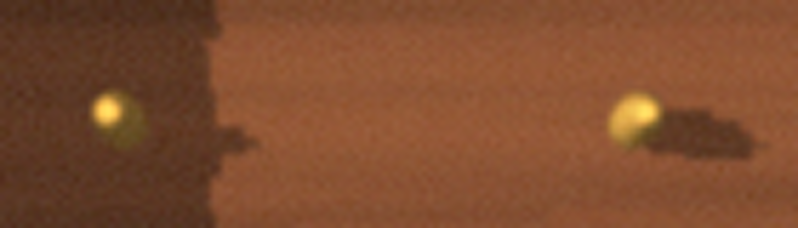

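View pics/w9y.png

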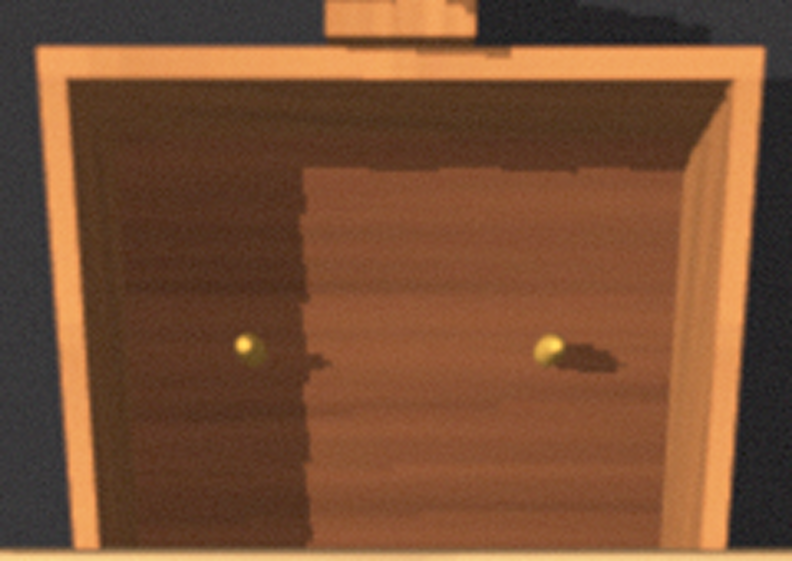

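```bash
cat > pin.py <<'E'
from h import *; from fit import W
E=np.load("w9E.npy"); q=np.load("q.npy")
a,b=[onplane("wrist",uv,.034,E) for uv in ((268.9,104.3),(363.2,104.0))]
m=(a+b)/2; d=b-a; yaw=np.degrees(np.arctan2(d[1],d[0]))-90; print(a,b,m,np.linalg.norm(d),yaw); print("fit",W(q,(0,0,.034)))
# rim outer corners at z=.07 as a check (x -80)
V=lambda u,v:(195+u/3.3,v/3.3)
for uv in (V(37,47),V(766,47)): print("rim",onplane("wrist",uv,.07,E).round(4))
print(W(q,[(-.08,-.11,.07),(-.08,.11,.07)]).round(4))
T=np.array(CAL["wrist"]["T_tool_cam"])
R=Rn.from_euler("xyz",[180,0,180+yaw],degrees=True).as_matrix()
Ei=np.linalg.inv(T); hL,hR=[onplane("wrist",uv,.0248,Ei) for uv in ((203.5,281.5),(429,281.5))]
mid=(hL+hR)/2; dd=hR-hL; print("hold mid",mid,"skew",np.degrees(np.arctan2(-dd[0],dd[1])))
tcp=m-R@np.array([mid[0],mid[1],0]); print("target tcp xy",tcp[:2]); np.save("tgt.npy",[tcp[0],tcp[1],yaw])
E
python3 pin.py
```

```text
[0.52857897 0.14254151 0.034     ] [0.53887342 0.25200849 0.034     ] [0.5337262 0.197275  0.034    ] 0.1099499691641522 -5.372386733942392
fit [[0.53234962 0.19887919 0.034     ]]
rim [0.4438 0.096  0.07  ]
rim [0.4651 0.3153 0.07  ]
[[0.4421 0.0971 0.07  ]
 [0.4634 0.3161 0.07  ]]
hold mid [0.00124242 0.0007856  0.0248    ] skew -0.1446279789925439
target tcp xy [0.53488961 0.19637652]
```

The pins come out 109.95 mm apart, which matches the given 110 mm. Moving over the seat and lowering with a force guard.

```bash
cat > low.py <<'E'
from h import *
x,y,yaw=np.load("tgt.npy"); o=[180,0,180+yaw]
robot.line_to([x,y,.325],o,velocity=.15)
print(robot.line_to([x,y,.085],o,velocity=.12,f_stop=10),np.round(robot.current_contact_force(),1)); robot.pause(.3)
p=np.array(robot.current_tool_pos()); print(p.round(4),np.round(robot.current_eef_rot(),2))
print(robot.line_to([x,y,.060],o,velocity=.04,f_stop=8),np.round(robot.current_contact_force(),1),np.round(robot.current_tool_pos(),4),robot.current_time_s())
snap("side","d10"); snap("wrist","w10")
E
python3 low.py; python3 -c "
import cv2,numpy as np;a=cv2.imread('pics/d10.png');cv2.imwrite('pics/d10z.png',cv2.resize(a[200:400,250:450],(600,600)))"
```

```text
False [-0.1  0.  -2.2]
[0.535  0.1964 0.0852] [1.7999e+02 2.0000e-02 1.7463e+02]
False [ 0.3 -0.3 -2.7] [0.5351 0.1964 0.06  ] 34.4167
```

View pics/d10z.png

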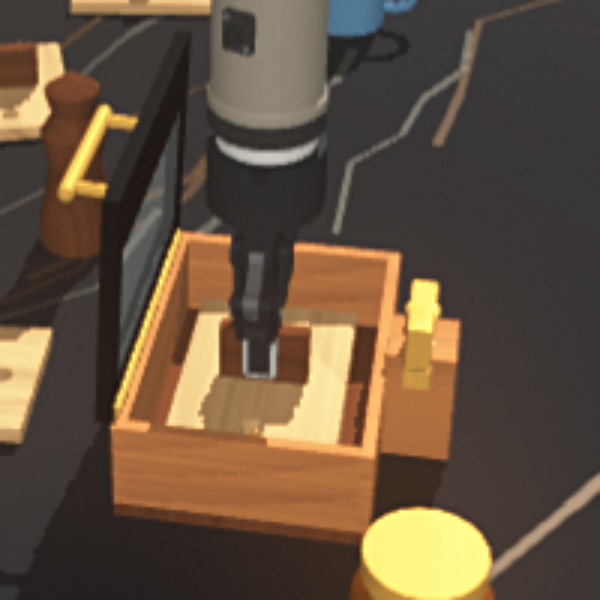

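View pics/w10.png

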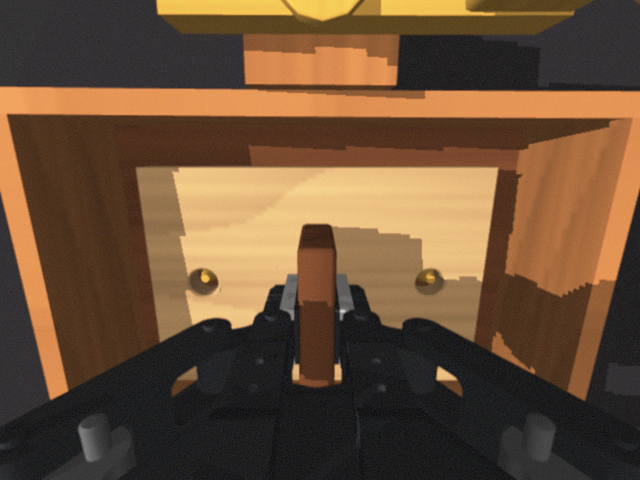

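```bash
python3 -c "
import cv2,numpy as np
a=cv2.imread('pics/w10.png')
cv2.imwrite('pics/w10z.png',np.hstack([cv2.resize(a[262:302,183:223],(400,400),interpolation=2),cv2.resize(a[262:302,409:449],(400,400),interpolation=2)]))"
```

```text
(no output)
```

View pics/w10z.png

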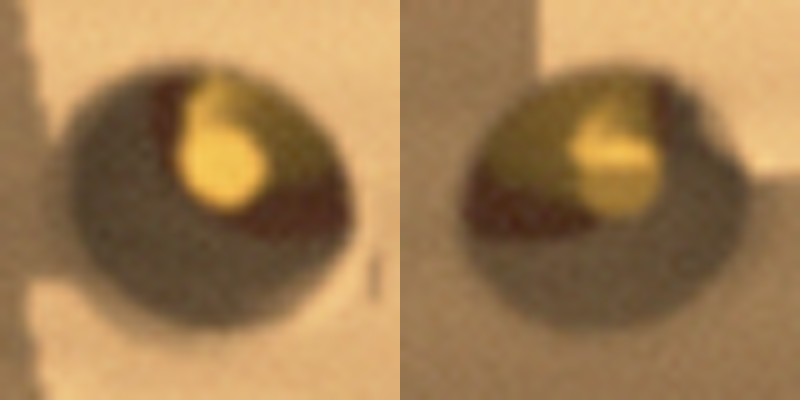

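The pins show in both holes about 1.3 mm and 0.75 mm off-centre. I'll correct that and seat the board.

```bash
cat > seat.py <<'E'
from h import *
x,y,yaw=np.load("tgt.npy"); o=[180,0,180+yaw]; x-=.0012; y+=.0009
robot.line_to([x,y,.060],o,velocity=.01)
s=robot.line_to([x,y,.0485],o,velocity=.03,f_stop=10); print(s,np.round(robot.current_contact_force(),1),np.round(robot.current_tool_pos(),4))
if not s:
    s=robot.line_to([x,y,.0445],o,velocity=.015,f_stop=6); print(s,np.round(robot.current_contact_force(),1),np.round(robot.current_tool_pos(),4))
print(robot.current_time_s()); snap("wrist","w11"); snap("side","d11")
E
python3 seat.py; python3 -c "
import cv2,numpy as np
a=cv2.imread('pics/w11.png');b=cv2.imread('pics/d11.png')
cv2.imwrite('pics/w11z.png',np.hstack([cv2.resize(a[80:400,120:520],(400,320)),cv2.resize(b[260:400,290:430],(320,320))]))"
```

```text
False [-0.2  0.1 -4. ] [0.5336 0.1972 0.0482]
True [ 0.3 -0.   5.6] [0.5342 0.1974 0.0471]
35.5833
```

View pics/w11z.png

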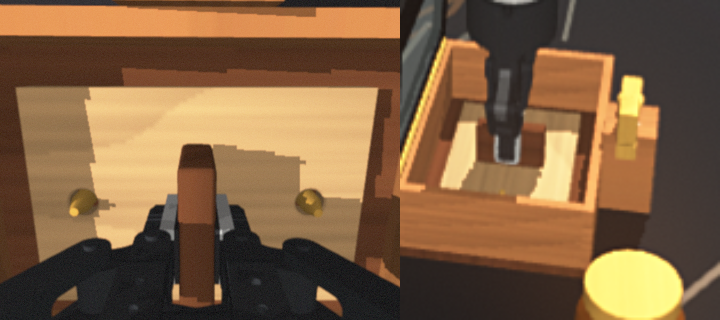

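Contact came at TCP z 0.0471, where 0.0468 was expected for full seating, and the pins protrude through both holes. Releasing and retreating.

```bash
cat > rel.py <<'E'
from h import *
fingers.gripper_to(.45); p=np.array(robot.current_tool_pos()); robot.line_to([p[0],p[1],.12],velocity=.08); robot.line_to([p[0],p[1],.34],velocity=.25)
robot.line_to([p[0]-.05,p[1],.34],velocity=.2); robot.pause(.3); im,E=snap("wrist","w12"); np.save("w12E.npy",E); snap("side","d12"); snap("scene","s12"); print(robot.current_time_s(),np.round(robot.current_contact_force(),1))
E
python3 rel.py; python3 ov.py d12 side 80 90
python3 -c "
import cv2
a=cv2.imread('pics/w12.png');cv2.imwrite('pics/w12z.png',cv2.resize(a[120:360,180:440],(650,600),interpolation=2))"
```

```text
39.0167 [-0.2 -0.   0.2]
```

View pics/w12z.png

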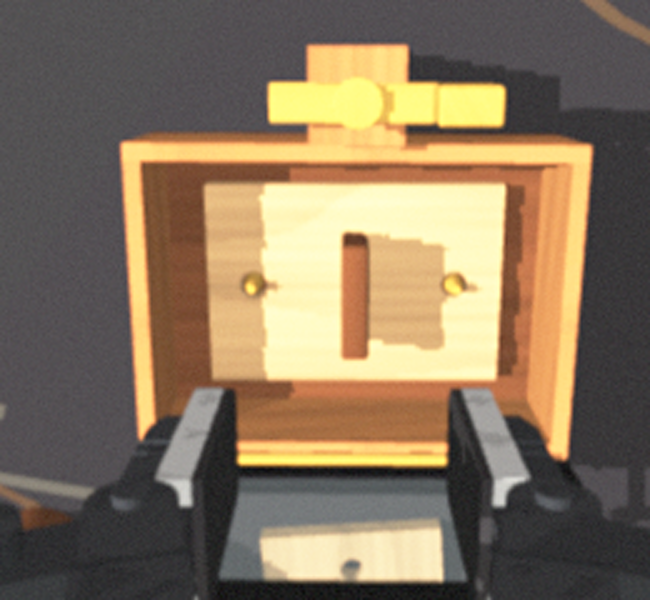

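View pics/d12_ov.png

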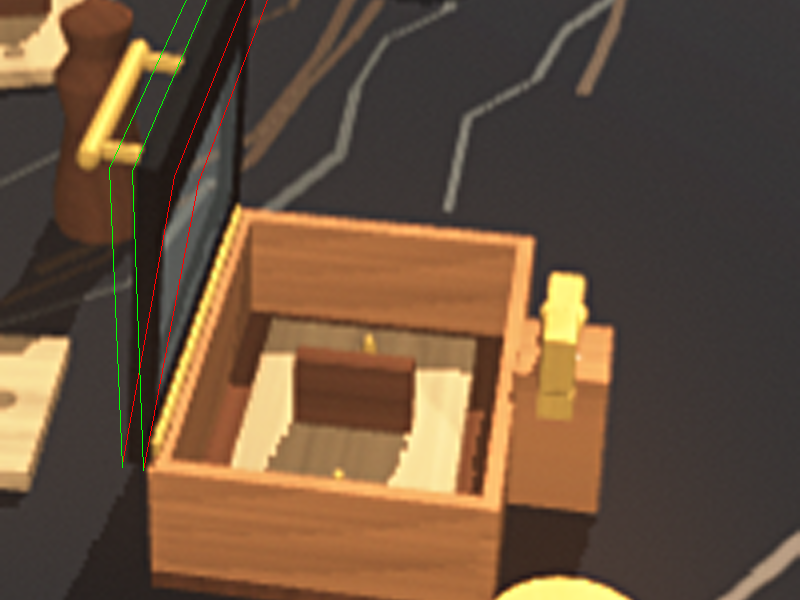

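View pics/s12.png

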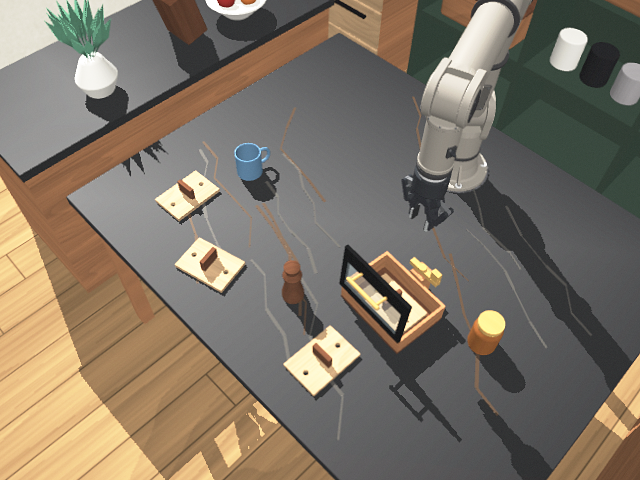

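The board lies flat and square over both pins, the latch lies along the case front, and the lid is upright at about 87°. The mug, mill and jar haven't moved in the images. Handing in.

```bash
python3 -c "
from station import robot,workorder
workorder.close_job(); print(robot.current_time_s())"
```

```text
the job is handed in; nothing more can be done
the job is handed in; nothing more can be done
```

I turned the latch, stood the lid open, seated the nearest of the four boards (0.60 m from the base; the others are at least 0.79 m away) on the two pins, and handed in. The hand-in reports no verdict; the job took about 39 s of the 72 s allowed.

**Last checks, from the pictures:**
- **Latch:** it lies along the case front, about 89° round.
- **Lid:** it stands at about 87° (1.52 rad) and stayed there after I let go.
- **Board:** its contact height was within 0.5 mm of full seating. It looks flat and square, and both pins show through the holes.
- **Bystanders:** the mug, mill and jar look unmoved.
- **Gripper:** clear of everything, with force readings near zero.

**What failed or disagreed:**
- The first push on the lid stopped at its 20 N force guard, because the gripper knuckles touched the lid edge. I turned the tool a quarter turn and pushed again; that worked with up to 13 N of upward force on the tool.
- The side camera placed the pins up to 7 mm away from the first case fit. I used a direct wrist-camera measurement instead, which gave 109.95 mm between the pins against the stated 110 mm.
- With the pin tips at the holes, that measurement was still about 1.5 mm off, so I corrected it before seating the board.

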